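# Lock the brazed pipe sample in its cradle

## Robot

A 6-joint arm with a two-finger parallel gripper is mounted at the origin on the work surface. World frame = base frame: x ahead of the robot, y to its left, z up, the work surface at z = 0. Lengths are in m, angles in rad, forces in N, time in s.
With the tool pointing down it reaches from about 0.35 to 0.85 m from the base axis. Payload 8.1 kg.
Tool frame: the origin (TCP) lies between the finger pads; the fingertips stand 8 mm ahead of it and the grasp point (between the pads) lies 11 mm behind it (robot.tip_reach is the y of the fingertips in the tool frame, in m); y points along the fingers, z is the direction in which the jaws open and shut, and the axes are right-handed (so a half turn about y gives the same grasp; the last joint's range is limited). The gripper opens to 93 mm and grips with 3 to 60 N. Pads are 15 mm wide; open, the fingers measure 128 mm over their backs; the gripper's body (75 mm by 188 mm) begins 65 mm behind the grasp point.
Start: joints at [-1.332, 0.13, 1.488, -0, 1.523, -0.085], TCP at [0.191, -0.569, 0.227] pointing down, gripper open.
Joint ranges: [-2.96, 2.96], [-0.89, 2.26], [0.02, 2.5], [-1.34, 4.48], [0, 2.73], [-2.66, 2.66]. Speed limits (rad/s): [2.39, 2.39, 2.79, 3.14, 3.14, 3.14].

## Interface

Orientations are given as a rotation vector (axis times angle).
In Python, from plant import robot gives the robot as it stands.
- The arm moves only by the tool carry_out, never from a script. Its argument "increments" is a list of rows, each an object with "linear": the shift along the tool's x, y, z in m, a list of three; "yaw": the turn about the tool's y in rad. A call has 1 to 5 rows; each row is the pose to reach, as a shift and turn from the pose measured when the call began, along the tool's axes at that moment; what a row does not reach only later rows make up. A row lasts 1/8 s, in which the tool goes at most 62.5 mm and 10.7 degrees, less where a joint would pass 70% of its speed; a pose out of reach is approached as far as the arm can. A call with a gripper value outside its range is refused whole. "gripper" is the opening, from 0 (shut) to 1 (fully open), set as the call begins (left out, the last holds). The fingers move at their own pace and stop on an object; "newtons" is the grip in N (left out, the last holds). Time passes only in rows, so rows that repeat a pose let the fingers close. It gives the time, the measured TCP pose, the force and the opening at its end, in the units of the state.
- robot.read_state(): the state, without advancing time (a new reading comes with each control period).
- robot.read_camera(name): name is "side" or "top" or "wrist"; returns the picture (480x640x3 uint8, blue, green, red); there is no depth.
- robot.camera_params(name): a dict with "fov_y" (degrees; the focal length in pixels is half the picture's height over the tangent of half this angle, whatever the lens; pixels are square), "cx", "cy" (the principal point, pixels), "R" (3x3) and "t" (3): a world point X has camera coordinates R X + t. Camera axes: x right, y down, z forward; pixel columns grow to the right and rows downward; lengths in m; the calibration is good to about 2 mm. A picture is of the moment at which its call begins: read the wrist's pose just before it. camera_params takes no time and is no camera call; for the wrist camera it gives the pose at the moment of the call.
- robot.close_job(): hands the job in, once; it reports no verdict.
The state is a dict: "t": time; "q": joint angles; "dq": joint speeds; "joint_torque": joint torques, N m; "tool_pos": TCP position; "orientation": TCP orientation; "force": force on the tool from outside, world axes, zero at the start; "wrist_torque": the same for the moment, N m; "opening": finger opening in m.
Only numpy, scipy, OpenCV 4.12 (cv2) and the standard library are available. Lean on these libraries where they do the work, as an engineer would, in place of code of your own. Each camera call takes 0.05 s, during which the arm holds its last target.

## Task

Two steel pipe cradles stand on the welding bench with their keeper bars swung open; one holds a brazed copper pipe sample. Swing the keeper bar of the loaded cradle shut across the pipe, fully home past its sprung roller catch and against its stop, and let go. Leave the pipe lying where it is and the empty cradle's bar open as it is.

Things in the scene. Friction and masses are not known exactly. Their poses are not given: they have to be found in the camera images.
- keeper (a joint): Keeper bar of the loaded cradle, 20 mm wide, 10 thick, top 86 mm above the bench, swings level on an upright pivot. Rad: 0 = shut on its stop, across the pipe; grows opening, to 1.75. Shuts counter-clockwise seen from above. Light friction: stays where left. From 0.15 rad a sprung roller resists (up to 4 N at the post); past 0.05 it snaps the bar to 0 and holds it; let go earlier, it springs back.
- keeper_grip (a point): Centre of the upright round post at the free end of the loaded cradle's bar: 18 mm diameter, 56 tall, from the bar's top to 142 mm above the bench; this point 114 mm up. Axes turn with the bar: z up; y along the bar to its pivot axis, 165 mm away; x level, the way the post moves to shut. The bar ends 13 mm past the post's axis; shut, the post stands clear of the cradle's side.
- pipe_mid (a point): Centre of the copper pipe sample, 48 mm diameter, 148 long, brass ring round its middle, lying loose in the V blocks of the loaded cradle (plate 170 x 170 mm). x runs along the pipe. Its top is 66 mm above the bench, 10 mm under the bar, which swings freely over it. Shut, the bar lies square across the pipe's middle, its post 95 mm from the pipe's axis.
- spare_grip (a point): Centre of the same kind of post on the bar of the empty cradle, a bystander of the same make and size as the loaded one (axes as for keeper_grip). That bar is open and must stay so.

How it is judged:
By the outcome, as a careful person would: the job done as asked, in the order asked, and still so for the second after the job is handed in, with the robot touching nothing.
It also fails if it takes over 38 s, if anything falls off the work surface, if the arm or the gripper's body presses on something with over 40 N, if the wrist force passes 120 N, or if a joint passes its speed limit or range.

## Working session

There is one attempt and no reset: what is moved stays moved. The work goes in short steps, Python scripts to look and compute and a tool call to move; the robot and the scene stay as the last step left them, time stands still between calls to the robot, and variables do not carry over. Pictures are saved under pics/ and viewed, and the job is handed in when it is done.

Besides the shell and the picture viewer there is one more tool, called as a command line: name --argument value ..., lists and objects as JSON in quotes. carry_out: Moves the arm, as the interface text tells. Its arguments: {"type":"object","properties":{"increments":{"type":"array","items":{"type":"object","properties":{"linear":{"type":"array","items":{"type":"number"}},"yaw":{"type":"number"}}}},"gripper":{"type":"number"},"newtons":{"type":"number"}},"required":["increments"]}

```bash
mkdir -p pics; ls
python3 - <<'E'
from plant import robot
import cv2
for n in ("top","side"):
    cv2.imwrite(f"pics/{n}0.png",robot.read_camera(n))
    p=robot.camera_params(n); print(n,p)
print(robot.read_state())
E
```

```text
pics
top {'fov_y': 56.69061164384882, 'cx': 319.4031424371047, 'cy': 233.36072238441508, 'R': array([[-0.0279676 , -0.99944606, -0.01803843],
       [-0.99264168,  0.029895  , -0.11734048],
       [ 0.11781474,  0.01462397, -0.99292791]]), 't': array([-0.00230036,  0.6159511 ,  0.77226259])}
side {'fov_y': 50.80277660176617, 'cx': 323.7029434554768, 'cy': 235.65648763376984, 'R': array([[ 0.82708089, -0.56208165,  0.00119039],
       [-0.41413316, -0.61080972, -0.67483717],
       [ 0.3800407 ,  0.55765195, -0.7379657 ]]), 't': array([-0.50940269,  0.3421842 ,  0.79841653])}
{'t': 0.1, 'q': array([-1.33237611e+00,  1.31064799e-01,  1.48914755e+00, -4.36423977e-05,
        1.52298830e+00, -8.54113079e-02]), 'dq': array([-2.47230603e-03, -3.61658142e-03, -1.92072471e-03,  9.67270283e-04,
       -2.48415521e-05, -5.64495945e-04]), 'joint_torque': array([ 7.41346703e-04, -5.61341286e+01, -4.93095374e+01,  7.69483019e-02,
        2.90859723e-02, -5.40877772e-05]), 'tool_pos': array([ 0.19080502, -0.56834026,  0.22571731]), 'orientation': array([-0.33443627,  2.04800286, -2.0446854 ]), 'force': array([-0.25637714,  0.81054742,  0.0684912 ]), 'wrist_torque': array([ 0.02003298, -0.02329415,  0.00437511]), 'opening': 0.09303836944985326}
```

View pics/top0.png

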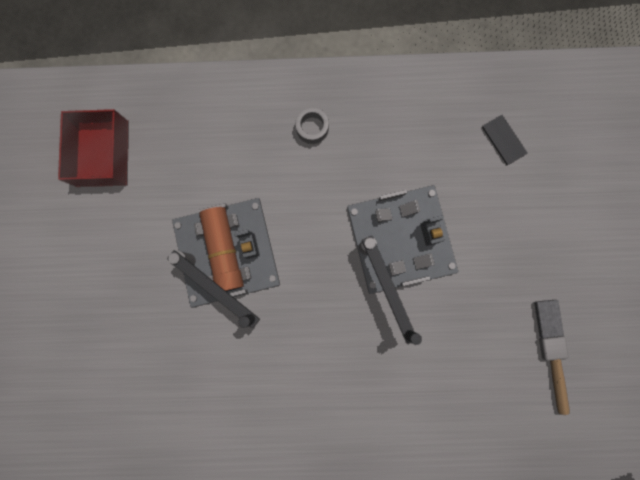

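View pics/side0.png

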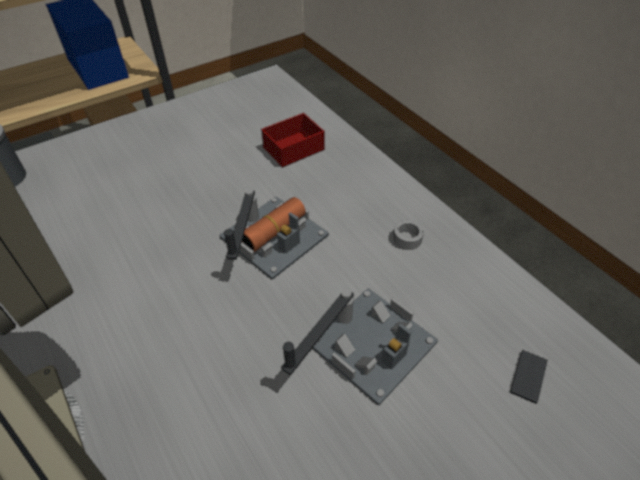

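The loaded cradle is on the left in the top view: pipe about (222,249), pivot (174,258), post about (247,320), roller catch (247,247). The empty cradle is on the right. I'll zoom in to measure.

Run:
```python
import cv2,numpy as np
a=cv2.imread("pics/top0.png")[190:340,155:285]
b=cv2.imread("pics/side0.png")[170:290,200:340]
a=cv2.convertScaleAbs(cv2.resize(a,None,fx=4,fy=4,interpolation=cv2.INTER_CUBIC),alpha=1.8)
cv2.imwrite("pics/top0z.png",a)
cv2.imwrite("pics/side0z.png",cv2.convertScaleAbs(cv2.resize(b,None,fx=5,fy=5,interpolation=cv2.INTER_CUBIC),alpha=1.8))
```

```text
(no output)
```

View pics/top0z.png

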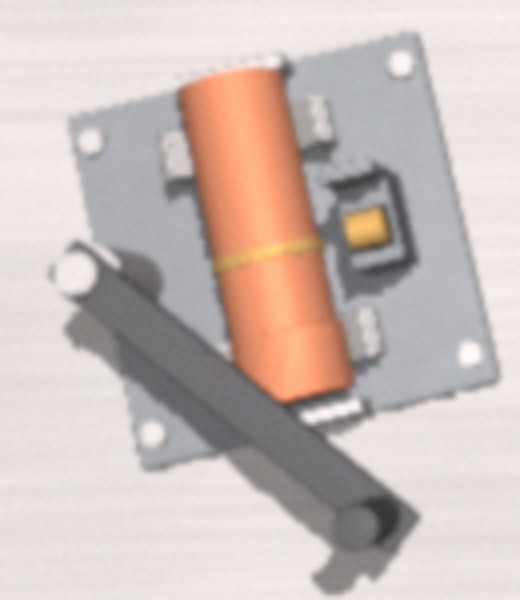

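View pics/side0z.png

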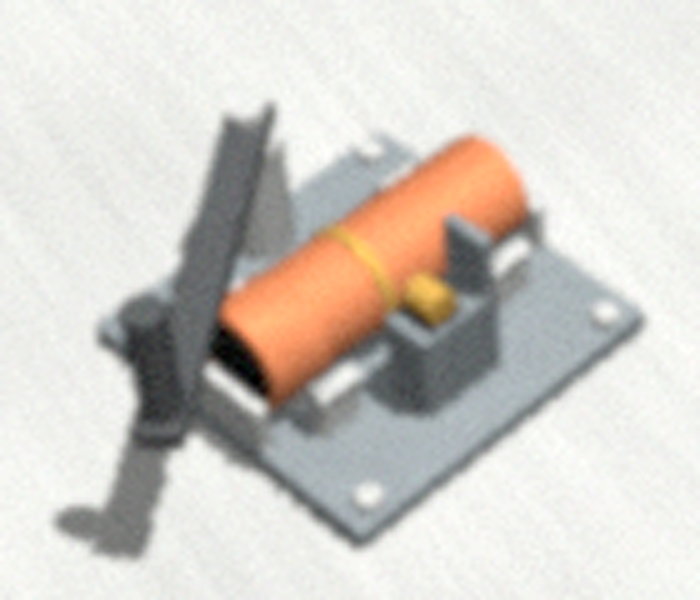

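```bash
cat > h.py <<'E'
import numpy as np
from plant import robot
from scipy.spatial.transform import Rotation as Ro
def ray(n,uv,P=None):
    p=P or robot.camera_params(n); f=240/np.tan(np.radians(p["fov_y"])/2)
    R,t=np.array(p["R"]),np.array(p["t"])
    d=R.T@np.array([(uv[0]-p["cx"])/f,(uv[1]-p["cy"])/f,1]); return -R.T@t,d
def at(n,uv,z,P=None):
    c,d=ray(n,uv,P); return c+d*(z-c[2])/d[2]
def proj(n,X):
    p=robot.camera_params(n); f=240/np.tan(np.radians(p["fov_y"])/2)
    x=np.array(p["R"])@X+p["t"]; return f*x[0]/x[2]+p["cx"],f*x[1]/x[2]+p["cy"]
E
python3 - <<'E'
from h import *
np.set_printoptions(precision=4,suppress=True)
T=lambda u,v:(155+u/4,190+v/4); S=lambda u,v:(200+u/5,170+v/5)
post=at("top",T(358,522),.142); print("post",post, "side",at("side",S(145,312),.142))
piv=at("top",T(75,272),.09); print("piv",piv, np.linalg.norm((post-piv)[:2]))
ring=[at("top",T(*x),.06) for x in((218,264),(321,240))]; print("ring",ring)
ends=[at("top",T(*x),.05) for x in((180,85),(278,68),(240,397),(352,385))]
c=sum(ends)/4; print("pipe",c); ax=(ends[0]+ends[1]-ends[2]-ends[3])[:2]; ax/=np.linalg.norm(ax);print("axis",ax,np.degrees(np.arctan2(*ax[::-1])))
cor=[at("top",T(*x),.01) for x in((70,118),(415,34),(497,380),(145,468))]
print("plate",sum(cor)/4,[np.linalg.norm(cor[i]-cor[i-1]) for i in range(4)])
e=cor[0]+cor[1]-cor[2]-cor[3]; print(np.degrees(np.arctan2(e[1],e[0])))
b=(post-piv)[:2]; print("bar ang",np.degrees(np.arctan2(b[1],b[0])))
sp=at("top",(414,338),.142);print("spare",sp, "spare piv",at("top",(370,244),.09))
s=robot.read_state();print(Ro.from_rotvec(s["orientation"]).as_matrix(), s["tool_pos"])
E
```

```text
post [0.4709 0.0979 0.142 ] side [0.4702 0.0943 0.142 ]
piv [0.5746 0.227  0.09  ] 0.1656083645293569
ring [array([0.5785, 0.1741, 0.06  ]), array([0.5878, 0.1285, 0.06  ])]
pipe [0.593  0.1569 0.05  ]
axis [0.9787 0.2055] 11.857166493948045
plate [0.5889 0.1574 0.01  ] [np.float64(0.16886247339448374), np.float64(0.16803691746603566), np.float64(0.16818043074704545), np.float64(0.16763084181857651)]
12.481483802422336
bar ang -128.79586606868853
spare [ 0.4376 -0.1619  0.142 ] spare piv [ 0.5886 -0.1058  0.09  ]
[[-0.948  -0.0004  0.3182]
 [-0.3182  0.0016 -0.948 ]
 [-0.0001 -1.     -0.0016]] [ 0.1908 -0.5683  0.2257]
```

Checks agree: bar length is 165.6 mm against 165, the plate sides are about 168 mm, and the post found in both views agrees to 4 mm. The bar is about 0.89 rad open. The plan is to straddle the post with the jaws along its path, then swing it along the arc.

```bash
cat >> h.py <<'E'
PIV=np.array([.5746,.227]); SH=np.radians(-77.7)
def post(th): a=SH-th; return PIV+.165*np.array([np.cos(a),np.sin(a)])
def to(xy,z,ang):
    s=robot.read_state();R=Ro.from_rotvec(s["orientation"]).as_matrix()
    d=R.T@(np.array([*xy,z])-s["tool_pos"]); cur=np.arctan2(R[1,2],R[0,2])
    return d.round(4), round(float(-(ang-cur)),4)
E
python3 -c "
from h import *
print(post(.89),to((.4705,.097),.2257,np.radians(-38.8)))"
```

```text
[0.47145015 0.09821682] (array([-0.4769,  0.0009, -0.5418]), -0.5698)
```

carry_out --increments '[{"linear":[-0.04,0,-0.045],"yaw":-0.057},{"linear":[-0.08,0,-0.09],"yaw":-0.114},{"linear":[-0.12,0,-0.135],"yaw":-0.171},{"linear":[-0.16,0,-0.18],"yaw":-0.228},{"linear":[-0.2,0,-0.225],"yaw":-0.285}]' --gripper 1.0

```text
t: 0.72
tool_pos: [0.3091, -0.2895, 0.2257]
orientation: [-0.59, 1.875, -1.871]
force: [1.1, 0.8, 0.6]
opening: 0.093
```

```bash
python3 -c "
from h import *
print(post(.89),to((.4705,.097),.2257,np.radians(-38.8)))"
```

```text
[0.47145015 0.09821682] (array([-0.3537,  0.0007, -0.2242]), -0.2835)
```

carry_out --increments '[{"linear":[-0.05,0,-0.032],"yaw":-0.057},{"linear":[-0.1,0,-0.064],"yaw":-0.114},{"linear":[-0.15,0,-0.096],"yaw":-0.171},{"linear":[-0.2,0,-0.128],"yaw":-0.228},{"linear":[-0.25,0,-0.16],"yaw":-0.283}]'

```text
t: 1.35
tool_pos: [0.4225, -0.0131, 0.2261]
orientation: [-0.809, 1.688, -1.685]
force: [1.4, -1.6, 0.0]
opening: 0.0929
```

```bash
python3 -c "
from h import *
print(to((.4705,.097),.2257,np.radians(-38.8)))"
```

```text
(array([-0.1159,  0.0006, -0.0314]), 0.0014)
```

carry_out --increments '[{"linear":[-0.05,0,-0.0135]},{"linear":[-0.1,0,-0.027]},{"linear":[-0.116,0,-0.0315]},{"linear":[-0.116,0,-0.0315]}]'

```text
$.increments[0]: bad value
```

```bash
python3 -c "
from h import *
import cv2
cv2.imwrite('pics/w1.png',robot.read_camera('wrist'));cv2.imwrite('pics/s1.png',robot.read_camera('side'))
print(to((.4705,.097),.108,np.radians(-38.8)), [proj('wrist',np.array([*p,z])) for p,z in (((.4709,.0979),.142),((.4709,.0979),.086))])"
```

```text
(array([-0.1129,  0.1183, -0.0287]), 0.0081) [(np.float64(274.05867604136347), np.float64(67.51772108239848)), (np.float64(283.74472129744066), np.float64(83.3945955718184))]
```

View pics/w1.png

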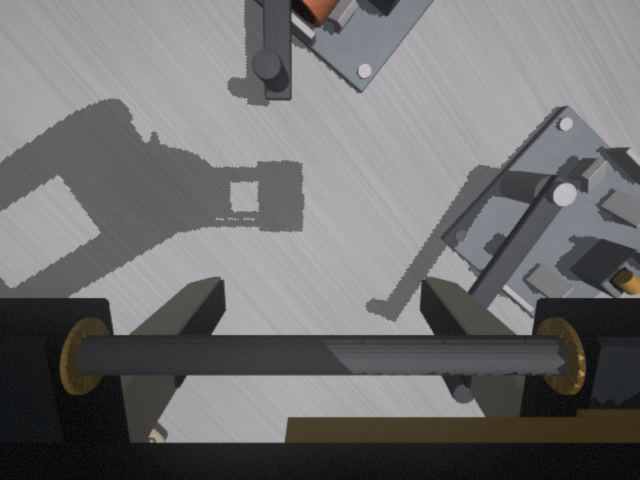

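View pics/s1.png

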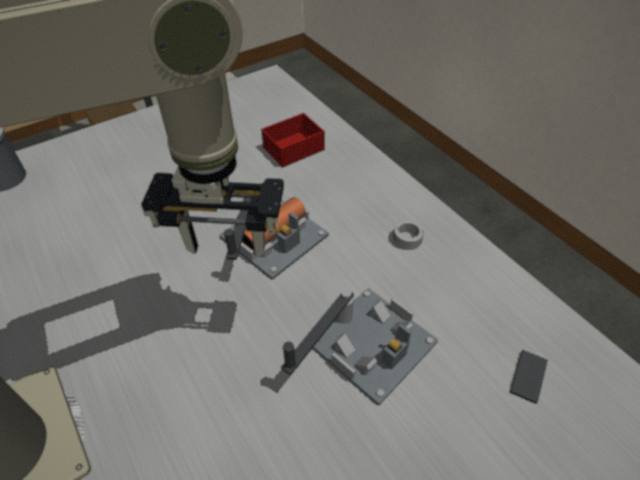

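The move was refused because yaw has to be given. The wrist view shows the loaded post's top at about (267,64), against a prediction of (274,67). I'll use this to refine the post position.

```bash
python3 -c "
from h import *
print(at('wrist',(266,64),.142), at('wrist',(280,88),.086), to((.4705,.0965),.2257,np.radians(-38.8)))"
```

```text
[0.46837774 0.1023789  0.142     ] [0.46665662 0.09717812 0.086     ] (array([-0.1128,  0.0006, -0.0287]), 0.0081)
```

carry_out --increments '[{"linear":[-0.05,0,-0.013],"yaw":0},{"linear":[-0.1,0,-0.026],"yaw":0},{"linear":[-0.113,0,-0.029],"yaw":0.008},{"linear":[-0.113,0,-0.029],"yaw":0.008}]'

```text
t: 1.95
tool_pos: [0.4701, 0.0966, 0.2258]
orientation: [-0.81, 1.691, -1.684]
force: [-0.4, -0.2, 0.5]
opening: 0.0927
```

```bash
python3 -c "
from h import *
import cv2
cv2.imwrite('pics/w2.png',robot.read_camera('wrist'))
print(to((.4705,.097),.108,np.radians(-38.8)), [proj('wrist',np.array([*p,z])) for p,z in (((.4709,.0979),.142),((.4709,.0979),.086))])"
```

```text
(array([-1.000e-03,  1.179e-01,  1.000e-04]), 0.0001) [(np.float64(322.2827428633085), np.float64(248.09838944010173)), (np.float64(322.55251398071056), np.float64(230.33495471518515))]
```

View pics/w2.png

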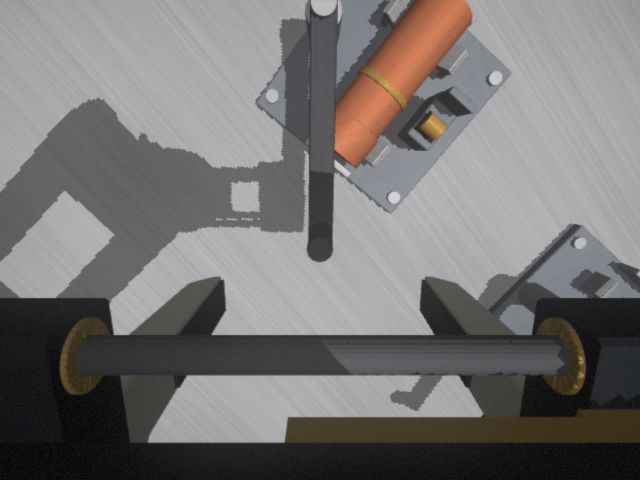

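The post top is at (319,249), within 3 px of the prediction and centred between the fingers. I'll descend, then part-close.

carry_out --increments '[{"linear":[-0.001,0.05,0],"yaw":0},{"linear":[-0.001,0.09,0],"yaw":0},{"linear":[-0.001,0.118,0],"yaw":0},{"linear":[-0.001,0.118,0],"yaw":0}]'

```text
t: 2.5
tool_pos: [0.4681, 0.0953, 0.1056]
orientation: [-0.813, 1.695, -1.686]
force: [1.5, 0.2, 0.9]
opening: 0.0932
```

carry_out --increments '[{"linear":[0,0,0],"yaw":0},{"linear":[0,0,0],"yaw":0},{"linear":[0,0,0],"yaw":0},{"linear":[0,0,0],"yaw":0}]' --gripper 0.3 --newtons 10

```text
t: 3.0
tool_pos: [0.4685, 0.0954, 0.1063]
orientation: [-0.812, 1.695, -1.686]
force: [0.6, 0.2, -0.5]
opening: 0.0575
```

```bash
python3 -c "
from h import *
import cv2
cv2.imwrite('pics/w3.png',robot.read_camera('wrist'))
for th in (.89,.75,.6,.45,.3,.15,.05,0): print(th,to(post(th),.108,SH-th+np.pi/2))"
```

```text
0.89 (array([-0.0041, -0.002 ,  0.0007]), -0.0034)
0.75 (array([-0.0058, -0.0021,  0.0237]), -0.1434)
0.6 (array([-0.0112, -0.0023,  0.0478]), -0.2934)
0.45 (array([-0.0201, -0.0024,  0.0709]), -0.4434)
0.3 (array([-0.0323, -0.0026,  0.0924]), -0.5934)
0.15 (array([-0.0477, -0.0027,  0.1118]), -0.7434)
0.05 (array([-0.0594, -0.0028,  0.1233]), -0.8434)
0 (array([-0.0657, -0.0029,  0.1287]), -0.8934)
```

View pics/w3.png

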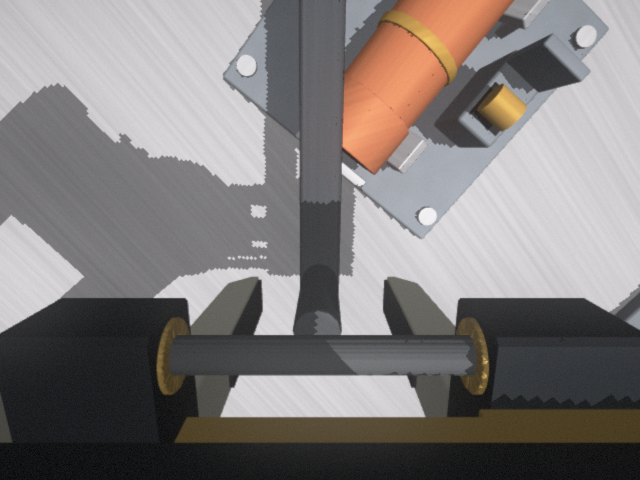

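The post sits between the fingers. I'll finish closing to about 28 mm while starting the arc.

carry_out --increments '[{"linear":[-0.004,-0.002,0.001],"yaw":0},{"linear":[-0.004,-0.002,0.001],"yaw":0},{"linear":[-0.004,-0.002,0.008],"yaw":-0.05},{"linear":[-0.0055,-0.002,0.022],"yaw":-0.13},{"linear":[-0.009,-0.002,0.04],"yaw":-0.245}]'

```text
t: 3.68
tool_pos: [0.5052, 0.0773, 0.1077]
orientation: [-0.979, 1.524, -1.514]
force: [-0.8, 0.7, -0.0]
opening: 0.0278
```

```bash
python3 -c "
from h import *
for th in (.6,.5,.4,.3,.2,.15,.1,.05,0): print(th,to(post(th),.108,SH-th+np.pi/2))"
```

```text
0.6 (array([-0.0002, -0.0004,  0.008 ]), -0.0446)
0.5 (array([-0.0017, -0.0005,  0.0245]), -0.1446)
0.4 (array([-0.0049, -0.0006,  0.0406]), -0.2446)
0.3 (array([-0.0097, -0.0007,  0.0564]), -0.3446)
0.2 (array([-0.016 , -0.0008,  0.0717]), -0.4446)
0.15 (array([-0.0198, -0.0009,  0.079 ]), -0.4946)
0.1 (array([-0.0239, -0.001 ,  0.0862]), -0.5446)
0.05 (array([-0.0283, -0.001 ,  0.0931]), -0.5946)
0 (array([-0.0331, -0.0011,  0.0998]), -0.6446)
```

carry_out --increments '[{"linear":[-0.0005,-0.0005,0.016],"yaw":-0.095},{"linear":[-0.002,-0.0005,0.028],"yaw":-0.165},{"linear":[-0.005,-0.0005,0.041],"yaw":-0.245},{"linear":[-0.0085,-0.0005,0.053],"yaw":-0.32},{"linear":[-0.0125,-0.0005,0.064],"yaw":-0.395}]'

```text
t: 4.3
tool_pos: [0.5689, 0.062, 0.1075]
orientation: [-1.197, 1.239, -1.228]
force: [-0.4, 0.6, -0.2]
opening: 0.0282
```

```bash
python3 -c "
from h import *
import cv2
cv2.imwrite('pics/w4.png',robot.read_camera('wrist'));cv2.imwrite('pics/t4.png',robot.read_camera('top'))
for th in (.3,.2,.15,.1,.05,0,-.03): print(th,to(post(th),.108,SH-th+np.pi/2))"
```

```text
0.3 (array([-0.0004, -0.0003, -0.0088]), 0.0512)
0.2 (array([-0.0004, -0.0004,  0.0077]), -0.0488)
0.15 (array([-0.001 , -0.0005,  0.0159]), -0.0988)
0.1 (array([-0.002 , -0.0005,  0.0241]), -0.1488)
0.05 (array([-0.0034, -0.0006,  0.0322]), -0.1988)
0 (array([-0.0053, -0.0006,  0.0403]), -0.2488)
-0.03 (array([-0.0066, -0.0007,  0.045 ]), -0.2788)
```

View pics/w4.png

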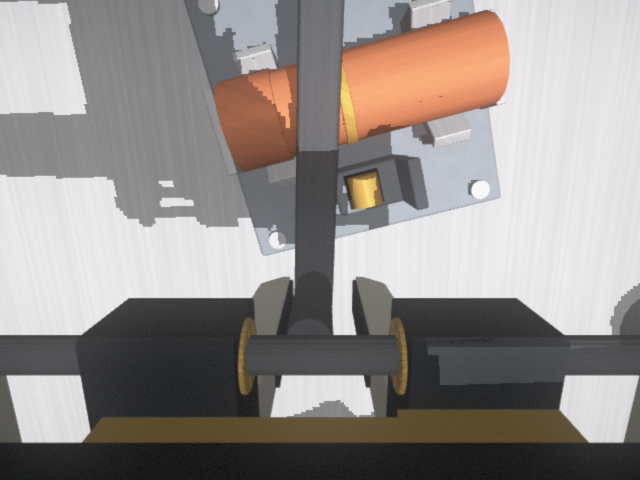

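The bar is following with the post between the pads, and the roller (365,190) is just ahead of it. I'll continue past the catch.

carry_out --increments '[{"linear":[-0.0007,-0.0005,0.012],"yaw":-0.075},{"linear":[-0.0018,-0.0005,0.023],"yaw":-0.14},{"linear":[-0.0034,-0.0005,0.032],"yaw":-0.2},{"linear":[-0.005,-0.0005,0.039],"yaw":-0.24},{"linear":[-0.0053,-0.0005,0.04],"yaw":-0.249}]'

```text
t: 5.03
tool_pos: [0.6093, 0.066, 0.1077]
orientation: [-1.305, 1.056, -1.045]
force: [0.8, -0.1, 0.0]
opening: 0.028
```

```bash
python3 -c "
from h import *
import cv2
cv2.imwrite('pics/w5.png',robot.read_camera('wrist'))
for th in (0,-.03): print(th,to(post(th),.108,SH-th+np.pi/2))"
```

```text
0 (array([ 0.0003, -0.0003,  0.0004]), -0.0006)
-0.03 (array([ 0.0002, -0.0003,  0.0054]), -0.0306)
```

View pics/w5.png

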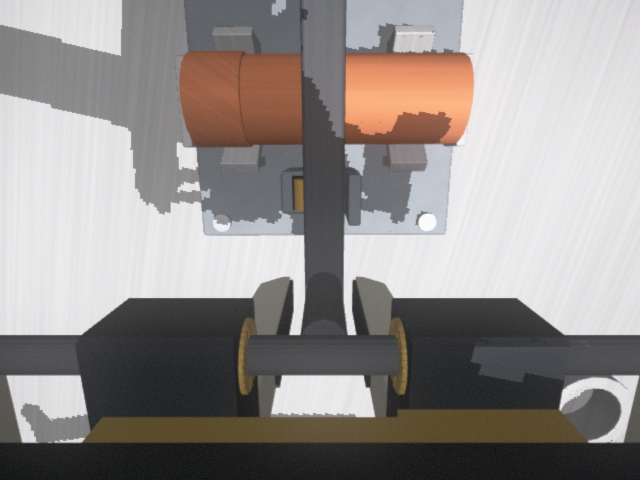

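The bar has snapped home: it now stands between the fingers, off the trailing pad, against the stop tab at about (350,195), with roughly zero force. I'll open the jaws and lift straight up.

carry_out --increments '[{"linear":[0,0,0],"yaw":0},{"linear":[0,0,0],"yaw":0},{"linear":[0,0,0],"yaw":0}]' --gripper 0.6

```text
t: 5.45
tool_pos: [0.6091, 0.066, 0.1078]
orientation: [-1.305, 1.056, -1.045]
force: [0.3, -0.9, -0.4]
opening: 0.0527
```

carry_out --increments '[{"linear":[0,-0.03,0],"yaw":0},{"linear":[0,-0.07,0],"yaw":0},{"linear":[0,-0.12,0],"yaw":0},{"linear":[0,-0.17,0],"yaw":0},{"linear":[0,-0.17,0],"yaw":0}]'

```text
t: 6.08
tool_pos: [0.6127, 0.0656, 0.2841]
orientation: [-1.298, 1.049, -1.051]
force: [-0.1, 0.7, -0.0]
opening: 0.0561
```

```bash
python3 -c "
from h import *
import cv2
cv2.imwrite('pics/w6.png',robot.read_camera('wrist'));cv2.imwrite('pics/s6.png',robot.read_camera('side'))
print([proj('wrist',np.array([*post(t),.142])) for t in (0,.05,.15)])"
```

```text
[(np.float64(322.9874162080749), np.float64(234.11127156972816)), (np.float64(312.7896821586625), np.float64(233.87233249020986)), (np.float64(292.46258796929766), np.float64(231.9031582310988))]
```

View pics/w6.png

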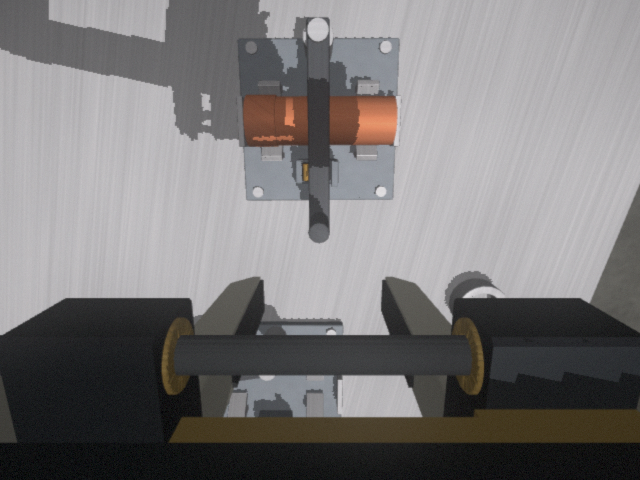

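View pics/s6.png

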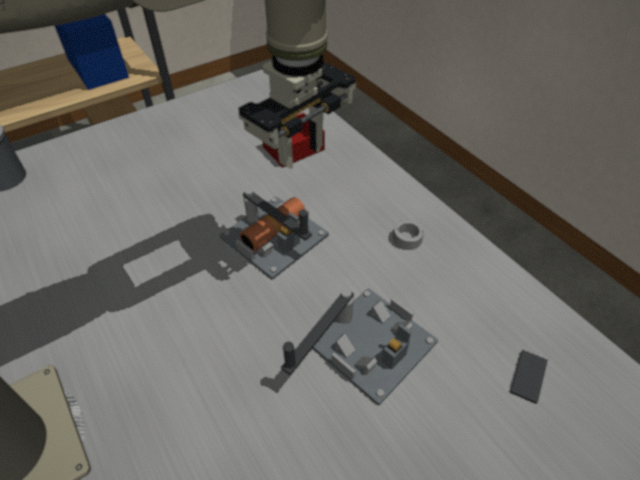

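The bar lies square across the pipe's middle: pivot at (317,30), post at (318,233), against a plate centred on about 319. The 0.15 rad spring-back position would put the post near x=288. The pipe hasn't moved and the spare post is still at (290,355) in the side view, as at the start.

```bash
python3 -c "
from plant import robot
print(robot.read_state()['force'],robot.close_job())"
```

```text
the job is handed in; nothing more can be done
[-0.33021867 -0.87420442 -0.05674308] None
```

The loaded cradle's keeper bar is shut across the pipe and held by its roller catch. I straddled its post with part-closed jaws and swung it about 0.89 rad along its arc. Then I opened the jaws, lifted clear and handed the job in shortly after 6 s of robot time.

- **Bar:** in the last wrist picture it lies square to the plate, within about 0.01 rad, and stayed there after release. In the previous close-up it was against its stop. The post appeared about 4 px from where I predicted it, in the same direction as the 3 px calibration offset seen earlier. Even a 0.05 rad gap would have been about 10 px.
- **Pipe and empty cradle:** the pipe appeared undisturbed in its V blocks, and the empty cradle's bar still stood open where it started.
- **Forces:** readings at the end of each move stayed below about 3 N, and the robot was touching nothing at hand-in.
- **Refused call:** one move call was refused for leaving out the yaw value; nothing moved, and I sent it again.

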